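Pick out the steel bushing by its weight

ROBOT

A 7-joint arm with a two-finger parallel gripper is mounted at the origin on the work surface. World frame = base frame: x ahead of the robot, y to its left, z up, the work surface at z = 0. Lengths are in mm, angles in rad, forces in N, time in s.
With the tool pointing down it reaches from about 400 to 925 mm from the base axis. Payload 5.6 kg.
Tool frame: the origin (TCP) lies midway between the tips of the shut fingers; the grasp point (between the pads) lies 19 mm behind it; x points along the fingers, z is the direction in which the jaws open and shut, and the axes are right-handed (so a half turn about x gives the same grasp; the last joint's range is limited). The gripper opens to 85 mm and grips with 20 to 120 N. Pads are 22 mm wide; open, the fingers measure 114 mm over their backs; the gripper's body (76 mm by 85 mm) begins 54 mm behind the grasp point. The pads swing forward as they close: fully open they stand 13 mm farther back than shut.
Start: joints at [1.29, 0.468, -0.012, 1.603, 0.006, 1.071, -0.056], TCP at [153.075, -631.725, 231.29] pointing down, gripper open.
Joint ranges: [-2.53, 2.53], [-0.31, 2.02], [-1.57, 1.55], [0.28, 2.44], [-1.29, 4.43], [0.15, 1.84], [-2.92, 2.92]. Speed limits (rad/s): [2.57, 2.57, 3.14, 3.14, 3.14, 3.14, 3.14].

INTERFACE

Orientations are given as a unit quaternion [w, x, y, z].
In Python, from workcell import ctrl, imaging gives the robot as it stands. The module is installed in compiled form; this text tells all that it offers.
- The arm moves only by the shell command python3 -m crank 'ROWS' [FORCE]. ROWS is JSON, a list that holds one entry, the list of rows, each a list of 5 numbers: the opening, from 0 (shut) to 1 (fully open), then the shift along the tool's x, y, z in m, then the turn about the tool's x in degrees. In form: [[[claw, x, y, z, twist], ...]]. A call has 1 to 20 rows; each row is the pose to reach, as a shift and turn from the pose commanded when the call began, along the tool's axes at that moment; what a row does not reach only later rows make up. A row lasts 1/10 s, in which the tool goes at most 50 mm and 8.59 degrees, less where a joint would pass 70% of its speed; a pose out of reach is approached as far as the arm can. A call with a gripper value outside its range is refused whole. The fingers move at their own pace and stop on an object; FORCE is the grip in N (left out, the last holds). Time passes only in rows, so rows that repeat a pose let the fingers close. It gives the time, the measured TCP pose, the force and the opening at its end, in the units of the state.
- ctrl.state(): the state, without advancing time (a new reading comes with each control period).
- imaging.snapshot(name): name is "side" or "top"; returns the picture (384x512x3 uint8, red, green, blue); there is no depth.
- imaging.camera_params(name): a dict with "vertical_fov" (degrees; the focal length in pixels is half the picture's height over the tangent of half this angle, whatever the lens; pixels are square), "cx", "cy" (the principal point, pixels), "R" (3x3) and "t" (3): a world point X has camera coordinates R X + t. Camera axes: x right, y down, z forward; pixel columns grow to the right and rows downward; lengths in mm; the calibration is good to about 2 mm. A picture is of the moment at which its call begins. camera_params takes no time and is no camera call.
- ctrl.sign_off(): hands the job in, once; it reports no verdict.
The state is a dict: "clock": time; "q": joint angles; "dq": joint speeds; "joint_efforts": joint torques, N m; "tool_pos": TCP position; "tcp_rot": TCP orientation; "contact_force": force on the tool from outside, world axes, zero at the start; "wrist_torque": the same for the moment, N m; "finger_gap": opening from 0.0 (shut) to 1.0 (fully open).
Only numpy, scipy, OpenCV 4.12 (cv2) and the standard library are available. Lean on these libraries where they do the work, as an engineer would, in place of code of your own. Each camera call takes 0.05 s, during which the arm holds its last target.

TASK

First swing the tote's carry handle away from you, clear of the parts, until it snaps home in its end detent. Then lift the two look-alike bushings out of the tote in turn, each clear above the rim and held still for a moment, to feel which is the heavier, and leave the lighter one standing upright in the tote. Finish holding the heavier (steel) one upright and still in the gripper, over the middle of the blue pad with its underside at least 10 cm above the bench; do not put it down, leave the handle home, and do not disturb the other things on the bench.

Things in the scene. Friction and masses are not known exactly. Their poses are not given: they have to be found in the camera images.
- tote: Green steel tote (open tray) fixed to the bench, 200 mm (its x) by 280 mm (its y) and 35 mm high, walls and floor 4 mm thick, with a low divider along x at its middle making two halves. Origin at the centre of its underside; z up; x points away from the robot apart from a turn of up to 0.3 rad. The bushings stand on its floor, on two dark round marks 30 mm before the middle (x = -30 mm) and 70 mm to either side (y = +70 and -70 mm).
- bail (a joint): Angle of the tote's carry handle, rad: 0 leaning 0.4 rad from upright towards the robot, 0.4 upright, growing as it swings away from the robot to its end stop at 1.35. It stays where it is left by friction; a light sprung bump at about 0.8 to 1.1 (at most a few newtons at the bar) must be pushed past, and beyond about 1.15 the detent draws the handle home to 1.35 by itself. It is seated above 1.30.
- bail_bar (a point): Middle of the carry handle's yellow grip bar (16 mm thick, 120 mm long, along the tote's y), 150 mm from the hinge. The handle is a U of 8 mm steel bar; its two side arms run outside the tote's end walls, at y = +150 and -150 mm.
- bail_hinge (a point): Point on the handle's hinge axis, midway between its two pivots, 50 mm above the tote's underside. The axis lies along the tote's y.
- bushing_p: Flanged spacer bushing, painted grey, standing upright in one of the tote's two halves: flange 54 mm across and 8 mm high at the bottom, above it a plain barrel 40 mm across, 64 mm high in all, its top flat, with a dark disc 20 mm across marking the bore. Origin at the centre of the underside, z up along its axis. The two bushings look exactly alike; one is steel (0.54 to 0.66 kg), the other aluminium (0.19 to 0.29 kg), and either may stand in either half of the tote.
- bushing_q: Flanged spacer bushing, painted grey, standing upright in one of the tote's two halves: flange 54 mm across and 8 mm high at the bottom, above it a plain barrel 40 mm across, 64 mm high in all, its top flat, with a dark disc 20 mm across marking the bore. Origin at the centre of the underside, z up along its axis. The two bushings look exactly alike; one is steel (0.54 to 0.66 kg), the other aluminium (0.19 to 0.29 kg), and either may stand in either half of the tote.
- pad: Round blue pad with a thin white ring on it, 120 mm across and 4 mm thick, fixed flat on the bench to the left or right of the tote. Origin at the centre of its underside.
- bin: Fixed open red bin of bolts, 110 x 110 mm and 45 mm high, on the other side of the tote from the pad. Origin at the centre of its underside. Leave alone.
- jar: Glass jar with yellow cap, 64 mm across, 85 mm high, loose bystander. Origin at the centre of its underside.
- tape: Roll of black tape lying flat, 100 mm across, 25 mm high, loose bystander. Origin at the centre of its underside.
- driver: Screwdriver lying on the bench, loose bystander. Handle to its -x. Origin under its middle.
- hammer: Hammer lying on the bench, loose bystander. Handle to its -x. Origin under its middle.
- can: Tin can, 74 mm across, 100 mm high, loose bystander. Origin at the centre of its underside.
- offcut: Wood offcut 90 x 50 x 30 mm, loose bystander. Origin at the centre of its underside.
- socket: Steel socket (plain cylinder) 24 mm across, 30 mm high, standing upright in the tote's far part beyond the bushings, loose bystander. Origin at the centre of its underside.
Not all that is in view belongs to the job. Leave any red look-alike of the bushing_q alone.

How it is judged:
By the outcome, as a careful person would: the job done as asked, in the order asked, and still so for the second after the job is handed in, while the arm keeps its last pose, push and grip.
It also fails if it takes over 72 s, if anything falls off the work surface, if the arm or the gripper's body presses on something with over 40 N, if the wrist force passes 120 N, or if a joint passes its speed limit or range.

## Working session

There is one attempt and no reset: what is moved stays moved. The work goes in short steps, Python scripts to look and compute and a shell command to move; the robot and the scene stay as the last step left them, time stands still between calls to the robot, and variables do not carry over. Pictures are saved under pics/ and viewed, and the job is handed in when it is done.

```bash
mkdir -p pics; python3 - <<'E'
from workcell import ctrl, imaging
import cv2
print(ctrl.state())
for n in("side","top"):
    im=imaging.snapshot(n); cv2.imwrite(f"pics/{n}0.png",im[:,:,::-1]); print(n,imaging.camera_params(n))
E
```

```text
{'clock': 0.0, 'q': array([ 1.29002435,  0.46840503, -0.01162287,  1.60364822,  0.00600058,
        1.07139884, -0.05628221]), 'dq': array([-1.69376283e-04,  1.90181898e-03,  1.23001128e-03, -1.33348701e-03,
        6.40877131e-05,  2.42929850e-03, -1.29932179e-03]), 'joint_efforts': array([-5.22294340e-04, -5.32401073e+01,  2.09003576e-02, -2.51316905e+01,
        1.12865155e-02,  7.54874811e-03, -1.47126053e-05]), 'tool_pos': array([ 152.90906544, -631.16888662,  230.31008269]), 'tcp_rot': array([ 0.55523566,  0.43754046,  0.55629921, -0.43680991]), 'contact_force': array([0.51831647, 0.26558718, 0.10775035]), 'wrist_torque': array([-0.00854654,  0.00596611,  0.0122374 ]), 'finger_gap': 1.0002191715459043}
side {'vertical_fov': 49.736289965047526, 'cx': 248.43914352489992, 'cy': 191.2172300199988, 'R': array([[ 0.92150166, -0.38821149, -0.0112483 ],
       [-0.27925437, -0.64218474, -0.71387377],
       [ 0.26991052,  0.660977  , -0.70018406]]), 't': array([-574.93130265,  261.37092749, 1067.31394786])}
top {'vertical_fov': 44.84731837457687, 'cx': 252.82932561831848, 'cy': 193.55042330290598, 'R': array([[ 0.00713147, -0.99981646,  0.01778188],
       [-0.99273633, -0.00921442, -0.119957  ],
       [ 0.12009884, -0.01679725, -0.99261983]]), 't': array([ -26.11605322,  599.20777147, 1404.34461585])}
```

View pics/side0.png

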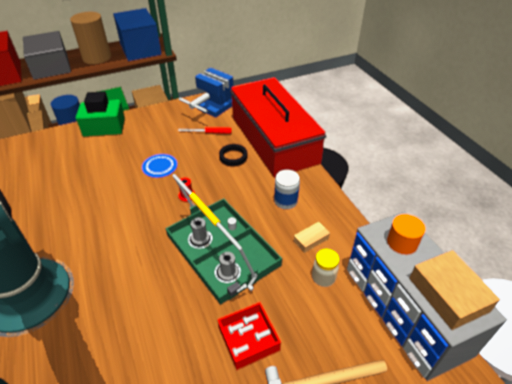

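View pics/top0.png

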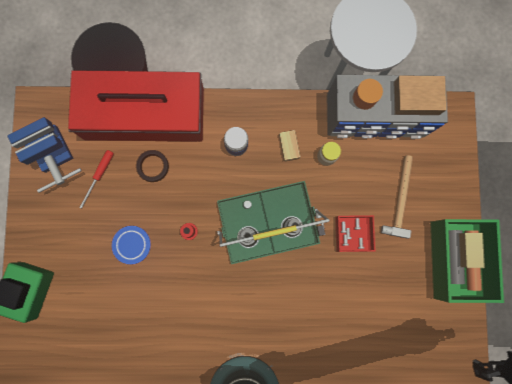

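The side view shows the tote around (223,248), with the yellow bar at (203,207), the bushings at (200,233) and (228,265), and the pad at (160,165). In the top view the tote is at (268,222), the pad at (131,245), the red look-alike at (188,231) and the bin at (355,233). Next I'll measure these.

```bash
cat > h.py <<'E'
import numpy as np, cv2
from workcell import ctrl, imaging
def cam(n):
    p=imaging.camera_params(n); f=192/np.tan(np.radians(p['vertical_fov'])/2)
    return p,f
def ray(n,u,v):
    p,f=cam(n); R=np.array(p['R']);t=np.array(p['t'])
    return -R.T@t, R.T@np.array([(u-p['cx'])/f,(v-p['cy'])/f,1])
def onz(n,u,v,z):
    o,d=ray(n,u,v); return o+d*(z-o[2])/d[2]
def tri(a,b):
    o1,d1=ray('side',*a);o2,d2=ray('top',*b)
    A=np.c_[d1,-d2]; s=np.linalg.lstsq(A,o2-o1,rcond=None)[0]
    p,q=o1+s[0]*d1,o2+s[1]*d2
    return (p+q)/2,np.linalg.norm(p-q)
def proj(n,X):
    p,f=cam(n);c=np.array(p['R'])@X+np.array(p['t']);return np.array([p['cx']+f*c[0]/c[2],p['cy']+f*c[1]/c[2]])
def mask(im,lo,hi):
    return cv2.inRange(cv2.cvtColor(im,cv2.COLOR_RGB2HSV),lo,hi)
def blobs(m,amin=20):
    n,l,s,c=cv2.connectedComponentsWithStats(m)
    return [(s[i][4],s[i][:4].tolist(),c[i].round(1).tolist()) for i in range(1,n) if s[i][4]>=amin]
E
python3 - <<'E'
from h import *
np.set_printoptions(precision=1,suppress=True)
for n in('side','top'):
    im=cv2.imread(f'pics/{n}0.png')[:,:,::-1].copy()
    print(n,'yellow',blobs(mask(im,(22,150,120),(35,255,255))))
    print('blue',blobs(mask(im,(100,150,100),(125,255,255)),80))
    m=mask(im,(60,60,20),(90,255,140))
    print('green',blobs(m,300))
    x=(120,190,190,130) if n=='side' else (200,170,150,110)
    c=im[x[1]:x[1]+x[3],x[0]:x[0]+x[2]]
    cv2.imwrite(f'pics/{n}0c.png',cv2.resize(c,None,fx=4 if n=='side' else 5,fy=4 if n=='side' else 5,interpolation=cv2.INTER_CUBIC)[:,:,::-1])
    # main green blob
    k,l,s,ct=cv2.connectedComponentsWithStats(m)
    mm=np.zeros_like(m)
    roi=(slice(190,305),slice(150,290)) if n=='side' else (slice(170,280),slice(205,330))
    mm[roi]=m[roi]
    r=cv2.minAreaRect(cv2.findNonZero(mm)); print(r)
    if n=='top':
        P=[onz('top',*b,35) for b in cv2.boxPoints(r)]; print(np.array(P)); print(np.mean(P,0))
        print([np.linalg.norm(P[i]-P[i-1]) for i in range(4)])
E
```

```text
side yellow [(np.int32(277), [190, 192, 30, 34], [204.3, 208.7]), (np.int32(410), [316, 248, 24, 22], [327.1, 258.4])]
blue [(np.int32(579), [114, 9, 41, 21], [133.8, 19.1]), (np.int32(89), [207, 69, 25, 12], [219.9, 73.6]), (np.int32(138), [196, 74, 26, 13], [208.3, 80.2]), (np.int32(262), [51, 96, 27, 13], [63.8, 101.9]), (np.int32(206), [200, 99, 31, 15], [214.2, 105.5]), (np.int32(179), [143, 155, 34, 22], [159.4, 166.5]), (np.int32(245), [149, 158, 22, 14], [159.2, 164.5]), (np.int32(366), [353, 232, 44, 59], [373.5, 260.0]), (np.int32(98), [392, 298, 22, 31], [402.8, 312.4]), (np.int32(108), [387, 309, 21, 33], [397.9, 325.1]), (np.int32(324), [415, 314, 33, 52], [431.7, 337.3])]
green [(np.int32(311), [158, 0, 13, 55], [164.2, 26.3]), (np.int32(1114), [75, 87, 54, 49], [104.5, 116.5]), (np.int32(1710), [210, 200, 71, 81], [248.4, 240.9]), (np.int32(1907), [0, 205, 37, 88], [13.2, 255.9]), (np.int32(1520), [167, 206, 84, 97], [209.5, 251.7]), (np.int32(2838), [0, 259, 69, 73], [35.0, 299.5])]
((222.99571228027344, 245.0777587890625), (99.74151611328125, 74.79346466064453), 52.54942321777344)
top yellow []
blue []
green [(np.int32(2777), [219, 185, 90, 55], [263.2, 210.2]), (np.int32(985), [457, 222, 46, 79], [491.2, 251.7]), (np.int32(1243), [228, 227, 87, 36], [271.3, 245.8]), (np.int32(759), [0, 263, 46, 59], [25.8, 296.6])]
((268.32647705078125, 221.90634155273438), (63.66421127319336, 92.8697280883789), 76.93067932128906)
[[ 574.1   92.7   35. ]
 [ 642.4 -187.8   35. ]
 [ 450.5 -230.7   35. ]
 [ 384.9   45.8   35. ]]
[513. -70.  35.]
[np.float64(194.90143033121078), np.float64(288.6412113804578), np.float64(196.6583530100099), np.float64(284.20885067726465)]
```

View pics/top0c.png

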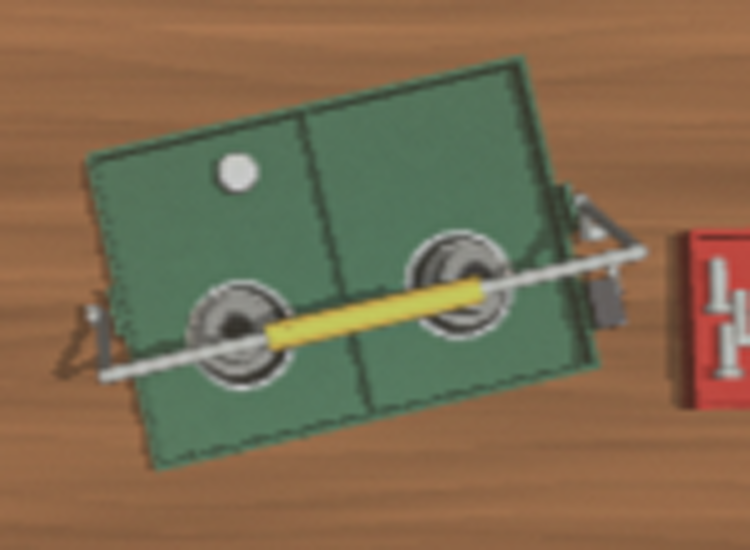

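View pics/side0c.png

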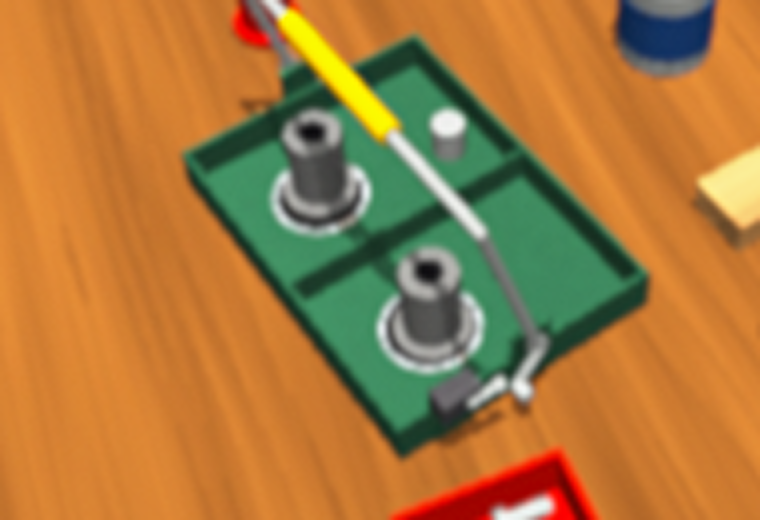

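```bash
python3 - <<'E'
from h import *
np.set_printoptions(precision=1,suppress=True)
im=cv2.imread('pics/top0.png')[:,:,::-1].copy()
print(blobs(mask(im,(22,120,90),(35,255,255)))); print('blue',blobs(mask(im,(100,120,60),(125,255,255)),80))
print('red',blobs(mask(im,(0,170,80),(6,255,255)),30))
print('bar',tri((204.3,208.7),(275.2,232.4)))
print('bar ends',tri((190.5,194),(254.5,237.5)),tri((218,222),(296.5,228)))
m=[onz('top',248.2,237,4),onz('top',292,227,4)]; print('marks',*m, np.linalg.norm(m[0]-m[1]))
d=(m[0]-m[1]);yaw=np.arctan2(-d[0],d[1]); print(yaw)
x=np.array([np.cos(yaw),np.sin(yaw),0]);print('tote c',(m[0]+m[1])/2+30*x)
s=(190*0+120,190)
print('side tops L',onz('side',120+312/4,190+132/4,68),'R',onz('side',120+428/4,190+271/4,68))
print('side marks',onz('side',120+321/4,190+192/4,4),onz('side',120+431/4,190+323/4,4))
print('pad top',onz('top',131.5,245,4),'side',onz('side',159.5,165.5,4))
print('socket',onz('side',120+448/4,190+122/4,34),onz('top',200+238/5,170+172/5,34))
print('bin top corners',onz('top',338,217,45),onz('top',338,251,45))
print('redthing',onz('top',188,231,60))
E
```

```text
[(np.int32(274), [322, 142, 19, 18], [331.1, 150.5]), (np.int32(232), [253, 225, 43, 15], [274.1, 232.3])]
blue [(np.int32(329), [8, 118, 39, 25], [27.4, 130.1]), (np.int32(336), [17, 136, 39, 25], [36.2, 148.3]), (np.int32(87), [55, 152, 14, 11], [61.6, 156.7]), (np.int32(399), [112, 226, 38, 38], [131.0, 244.8]), (np.int32(494), [119, 232, 25, 26], [130.6, 244.6])]
red [(np.int32(6864), [69, 71, 130, 60], [132.5, 101.7]), (np.int32(229), [93, 150, 20, 30], [102.9, 164.2]), (np.int32(358), [346, 218, 25, 33], [360.4, 232.5]), (np.int32(69), [181, 224, 15, 15], [186.7, 229.8])]
bar (array([474.9, -80.6, 193.1]), np.float64(1.7075030583640158))
bar ends (array([459.3, -23.8, 198.2]), np.float64(0.715878086542608)) (array([ 488.4, -138.6,  198.3]), np.float64(4.261522661734695))
marks [466.2  -8.2   4. ] [ 498.5 -145.7    4. ] 141.1843034170942
0.23125707389280514
tote c [511.6 -70.1   4. ]
side tops L [470.1  -9.3  68. ] R [ 501.9 -150.8   68. ]
side marks [470.1 -10.2   4. ] [ 502.6 -146.     4. ]
pad top [438.6 354.5   4. ] side [441.  347.4   4. ]
socket [569.1  -9.4  34. ] [565.7  -5.3  34. ]
bin top corners [ 528.3 -283.    45. ] [ 424.7 -281.4   45. ]
redthing [481.3 173.4  60. ]
```

```bash
cat >> h.py <<'E'
from scipy.spatial.transform import Rotation as Ro
C=np.array([512.5,-70.5,0]);YAW=0.234
TX=np.array([np.cos(YAW),np.sin(YAW),0]);TY=np.array([-np.sin(YAW),np.cos(YAW),0])
def tote(x,y,z): return C+x*TX+y*TY+np.array([0,0,z])
def tool(s=None):
    s=s or ctrl.state();q=s['tcp_rot'];return Ro.from_quat([q[1],q[2],q[3],q[0]]).as_matrix()
def delta(X):
    s=ctrl.state();return tool(s).T@(np.array(X)-s['tool_pos'])/1000
E
python3 - <<'E'
from h import *
np.set_printoptions(precision=4,suppress=True)
R=tool();print(R)
for sg in(1,-1):
    z=R.T@(sg*TY); print('twist deg to align z', np.degrees(np.arctan2(-z[1],z[2])))
for sg in(1,-1):
    z=R.T@(sg*TX); print('twist to X', np.degrees(np.arctan2(-z[1],z[2])))
X=tote(-80,0,230);print(X,delta(X)); 
E
```

```text
[[-0.0005  0.9719  0.2356]
 [ 0.0015  0.2356 -0.9719]
 [-1.     -0.0001 -0.0016]]
twist deg to align z -179.78305236002032
twist deg to align z 0.21694763997969263
twist to X -89.78306384870055
twist to X 90.21693615129946
[434.6803 -89.0496 230.    ] [ 0.0011  0.4015 -0.4606]
```

```bash
python3 -m crank '[[[0,0,0.2,-0.23,0],[0,0,0.2,-0.23,0],[0,0,0.2,-0.23,0],[0,0,0.2,-0.23,0],[0,0,0.2,-0.23,0],[0,0,0.2,-0.23,0],[0,0,0.2,-0.23,0],[0,0,0.4,-0.46,0],[0,0,0.4,-0.46,0],[0,0,0.4,-0.46,0],[0,0,0.4,-0.46,0],[0,0,0.4,-0.46,0],[0,0,0.4,-0.46,0],[0,0,0.4,-0.46,0],[0,0,0.4,-0.46,0],[0,0,0.4,-0.46,0],[0,0,0.4,-0.46,0],[0,0,0.4,-0.46,0]]]' 40
python3 - <<'E'
from h import *
np.set_printoptions(precision=4,suppress=True)
print(tool(),ctrl.state()['q'],delta(tote(-80,0,155)),ctrl.state()['contact_force'])
for n in('side','top'):
    im=imaging.snapshot(n); cv2.imwrite(f"pics/{n}1.png",im[:,:,::-1])
E
```

```text
clock: 1.9
tool_pos: [433.0, -91.9, 231.2]
tcp_rot: [0.555, 0.438, 0.555, -0.438]
contact_force: [-0.3, -0.2, -0.4]
finger_gap: 0.003
[[-0.0003  0.9725  0.2328]
 [-0.0004  0.2328 -0.9725]
 [-1.     -0.0004  0.0003]] [ 0.533   0.1472 -0.4312  2.0631  0.0761  0.9463 -1.2746] [ 0.0762  0.0023 -0.0024] [-0.3327 -0.2353 -0.3523]
```

View pics/side1.png

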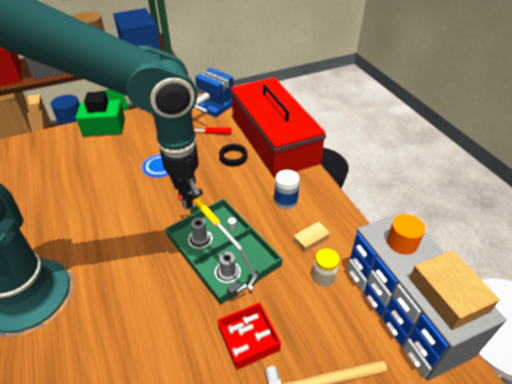

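View pics/top1.png

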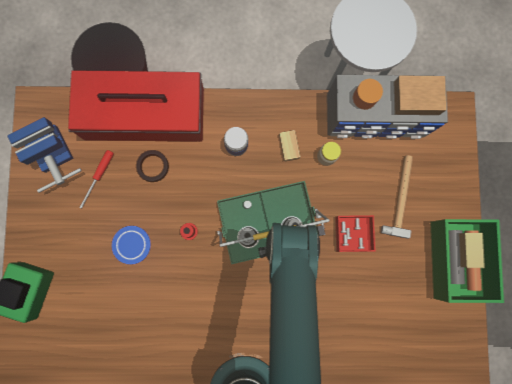

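The fingers are on the near side of the bar, at about (190,190) in the side view and (275,240) in the top view. I'll lower now, then push along tool y, which is tote +x.

```bash
python3 -m crank '[[[0,0.04,0,0,0],[0,0.076,0,0,0],[0,0.076,0,0,0],[0,0.076,0.01,0,0],[0,0.076,0.02,0,0],[0,0.076,0.03,0,0],[0,0.076,0.04,0,0],[0,0.076,0.05,0,0],[0,0.076,0.06,0,0],[0,0.076,0.07,0,0],[0,0.076,0.08,0,0],[0,0.078,0.085,0,0],[0,0.08,0.09,0,0],[0,0.08,0.09,0,0]]]'
python3 - <<'E'
from h import *
np.set_printoptions(precision=4,suppress=True)
for n in('side','top'):
    im=imaging.snapshot(n); cv2.imwrite(f"pics/{n}2.png",im[:,:,::-1])
s=ctrl.state();print(s['tool_pos'],s['contact_force'])
E
```

```text
clock: 3.4
tool_pos: [521.4, -69.0, 150.9]
tcp_rot: [0.556, 0.437, 0.556, -0.437]
contact_force: [-0.4, -0.3, 1.0]
finger_gap: 0.001
[520.7801 -69.2561 151.0519] [ 0.1423  0.0926 -0.2119]
```

View pics/side2.png

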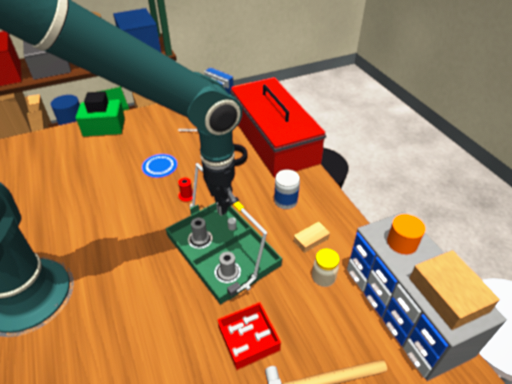

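The handle is now roughly upright, with the yellow bar at (237,207) in the side view. I'll continue pushing and drop slightly.

```bash
python3 -m crank '[[[0,0.003,0.01,0,0],[0,0.006,0.02,0,0],[0,0.01,0.03,0,0],[0,0.013,0.04,0,0],[0,0.015,0.05,0,0],[0,0.015,0.058,0,0],[0,0.016,0.066,0,0],[0,0.016,0.074,0,0],[0,0.017,0.082,0,0],[0,0.017,0.09,0,0],[0,0.018,0.097,0,0],[0,0.018,0.103,0,0],[0,0.018,0.108,0,0],[0,0.018,0.108,0,0],[0,0.018,0.108,0,0],[0,0.018,0.108,0,0]]]'
python3 - <<'E'
from h import *
np.set_printoptions(precision=4,suppress=True)
for n in('side','top'):
    im=imaging.snapshot(n); cv2.imwrite(f"pics/{n}3.png",im[:,:,::-1])
s=ctrl.state();print(s['tool_pos'],s['contact_force'])
E
```

```text
clock: 5.1
tool_pos: [614.0, -47.2, 132.4]
tcp_rot: [0.549, 0.43, 0.562, -0.446]
contact_force: [-35.5, -5.0, 24.8]
finger_gap: -0.001
[614.0166 -47.232  132.4392] [-35.3246  -5.4883  25.1375]
```

View pics/side3.png

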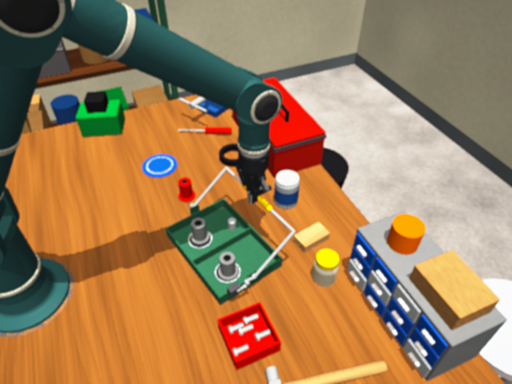

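```bash
python3 -m crank '[[[0,0,-0.02,0,0],[0,0,-0.05,0,0],[0,0,-0.05,0,0],[0,-0.05,-0.1,0,0],[0,-0.1,-0.14,0,0],[0,-0.1,-0.18,0,0],[0,-0.1,-0.2,0,0],[0,-0.1,-0.2,0,0],[0,-0.1,-0.2,0,0]]]'
python3 - <<'E'
from h import *
np.set_printoptions(precision=4,suppress=True)
for n in('side','top'):
    im=imaging.snapshot(n); cv2.imwrite(f"pics/{n}4.png",im[:,:,::-1])
    print(n,blobs(mask(im,(22,120,90),(35,255,255))))
    x=(120,150,190,150) if n=='side' else (200,150,150,120)
    c=im[x[1]:x[1]+x[3],x[0]:x[0]+x[2]]
    cv2.imwrite(f'pics/{n}4c.png',cv2.resize(c,None,fx=4 ,fy=4,interpolation=cv2.INTER_CUBIC)[:,:,::-1])
s=ctrl.state();print(s['tool_pos'],s['contact_force'])
E
```

```text
clock: 6.1
tool_pos: [432.7, -91.2, 234.4]
tcp_rot: [0.557, 0.438, 0.555, -0.437]
contact_force: [1.0, -0.1, 0.1]
finger_gap: -0.001
side [(np.int32(235), [243, 182, 30, 30], [257.1, 196.3]), (np.int32(62), [303, 229, 25, 16], [314.4, 238.3]), (np.int32(422), [316, 248, 24, 23], [327.2, 258.5]), (np.int32(132), [338, 363, 47, 16], [366.5, 369.1]), (np.int32(64), [295, 371, 53, 13], [321.0, 377.0])]
top [(np.int32(274), [322, 142, 19, 18], [331.1, 150.5]), (np.int32(196), [240, 172, 41, 13], [260.4, 178.2])]
[433.0934 -90.5675 233.5718] [ 0.531  -0.0563  0.1264]
```

View pics/side4c.png

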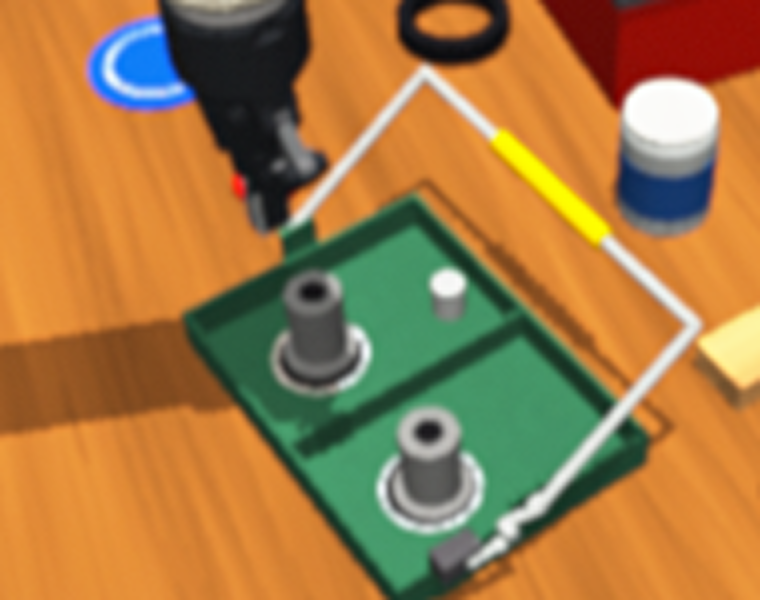

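View pics/top4.png

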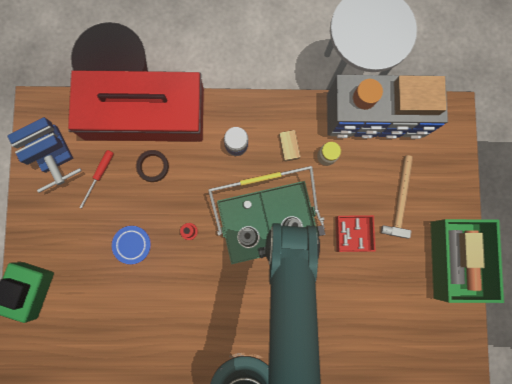

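```bash
python3 - <<'E'
from h import *
np.set_printoptions(precision=4,suppress=True)
X,e=tri((257.1,196.3),(260.9,178.6));print(X,e,(X-C)@TX,(X-C)@TY)
X0,e=tri((204.3,208.7),(274.5,232.3));print(X0,e,(X0-C)@TX,(X0-C)@TY)
for hx in(10,15,20):
    for Y in (X,X0): print(hx,np.arctan2((Y-C)@TX-hx,Y[2]-50)+.4, np.hypot((Y-C)@TX-hx,Y[2]-50))
for y in (70,-70):
    X=tote(-30,y,40); print(y,X,'delta',delta(tote(-30,y,150)))
E
```

```text
[631.7828 -42.7377 138.0031] 1.9937373701356051 122.46917329362977 -0.6524735173827443
[475.3248 -78.8001 191.1346] 1.7996084023523622 -38.08660460694329 0.5459261978087864
10 1.306839528864848 142.8071038386778
10 0.07162123922551322 149.1016626750189
15 1.2846554761251836 138.90348150372114
15 0.040228860591563886 150.78850041871416
20 1.2612008189971444 135.07214902013777
20 0.009560512001937915 152.62056841918127
70 [467.0867  -9.3638  40.    ] delta [ 0.0837  0.0521 -0.0709]
-70 [ 499.5485 -145.5484   40.    ] delta [0.0837 0.0514 0.0691]
```

The bar is at tote x 122 and z 138, which matches bail 1.35 with the hinge at x=0. The 35 N reading was the end stop. Next is the left bushing.

```bash
python3 -m crank '[[[1,0,0.053,-0.071,0],[1,0,0.053,-0.071,0],[1,0,0.053,-0.071,0],[1,0.05,0.053,-0.071,0],[1,0.1,0.053,-0.071,0],[1,0.14,0.053,-0.071,0],[1,0.14,0.053,-0.071,0],[1,0.14,0.053,-0.071,0],[1,0.14,0.053,-0.071,0]]]' 60
python3 - <<'E'
from h import *
np.set_printoptions(precision=4,suppress=True)
for n in('side','top'):
    im=imaging.snapshot(n); cv2.imwrite(f"pics/{n}5.png",im[:,:,::-1])
    x=(120,150,190,150) if n=='side' else (200,150,150,120)
    c=im[x[1]:x[1]+x[3],x[0]:x[0]+x[2]]
    cv2.imwrite(f'pics/{n}5c.png',cv2.resize(c,None,fx=4 ,fy=4,interpolation=cv2.INTER_CUBIC)[:,:,::-1])
s=ctrl.state();print(s['tool_pos'],s['contact_force'],delta([468,-9.4,22]),tool())
E
```

```text
clock: 7.1
tool_pos: [468.3, -9.1, 95.0]
tcp_rot: [0.557, 0.438, 0.555, -0.436]
contact_force: [0.5, -0.3, 0.3]
finger_gap: 1.003
[468.1466  -9.4931  95.321 ] [-0.4105 -0.3801 -0.0239] [ 0.0733 -0.0004 -0.0002] [[ 0.0042  0.9719  0.2353]
 [-0.0005  0.2354 -0.9719]
 [-1.      0.004   0.0014]]
```

View pics/side5c.png

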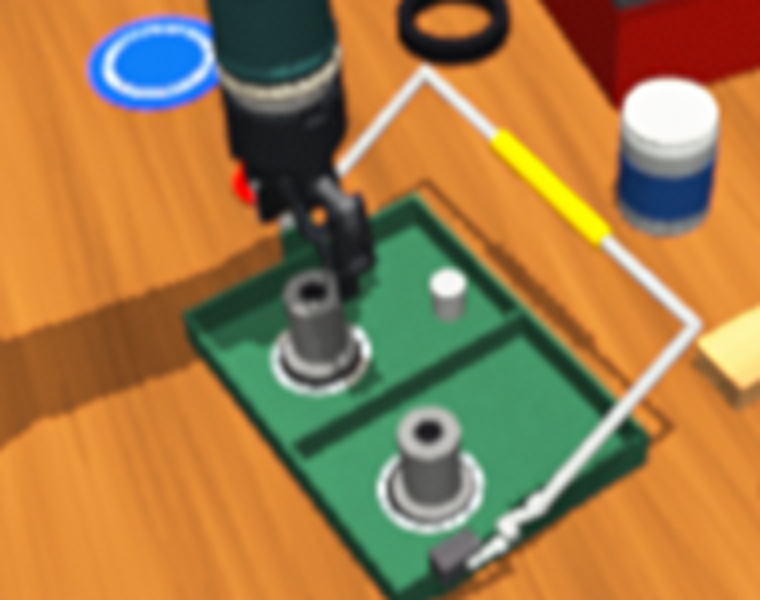

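The fingers straddle the left bushing: in the crop the near tip is at (350,285), and the bushing's top centre is at (312,290). Descending.

```bash
python3 -m crank '[[[1,0.02,0,0,0],[1,0.04,0,0,0],[1,0.055,0,0,0],[1,0.065,0,0,0],[1,0.073,0,0,0],[1,0.073,0,0,0],[1,0.073,0,0,0]]]' 60
python3 -m crank '[[[0.7,0,0,0,0],[0.5,0,0,0,0],[0.4,0,0,0,0],[0.3,0,0,0,0],[0,0,0,0,0],[0,0,0,0,0],[0,0,0,0,0],[0,0,0,0,0],[0,0,0,0,0],[0,0,0,0,0]]]' 60
```

```text
clock: 7.9
tool_pos: [466.8, -9.4, 20.8]
tcp_rot: [0.556, 0.437, 0.555, -0.437]
contact_force: [-0.5, -0.2, -0.0]
finger_gap: 1.004
clock: 8.9
tool_pos: [466.7, -9.2, 20.8]
tcp_rot: [0.556, 0.437, 0.556, -0.437]
contact_force: [-1.8, 0.5, 6.2]
finger_gap: 0.45
```

```bash
python3 -m crank '[[[0,-0.005,0,0,0],[0,-0.015,0,0,0],[0,-0.03,0,0,0],[0,-0.05,0,0,0],[0,-0.07,0,0,0],[0,-0.09,0,0,0],[0,-0.1,0,0,0],[0,-0.1,0,0,0],[0,-0.1,0,0,0],[0,-0.1,0,0,0],[0,-0.1,0,0,0]]]' 60
for i in 1 2 3 4; do python3 -m crank '[[[0,0,0,0,0],[0,0,0,0,0],[0,0,0,0,0],[0,0,0,0,0]]]' ; done
python3 - <<'E'
from h import *
for i in range(3):
  im=imaging.snapshot('side');s=ctrl.state();print(s['contact_force'].round(2),s['wrist_torque'].round(3),s['joint_efforts'].round(2))
cv2.imwrite("pics/side6.png",im[:,:,::-1])
E
```

```text
clock: 10.0
tool_pos: [465.7, -9.4, 119.4]
tcp_rot: [0.555, 0.437, 0.556, -0.438]
contact_force: [-0.2, -1.2, -1.5]
finger_gap: 0.447
clock: 10.4
tool_pos: [466.3, -9.4, 120.2]
tcp_rot: [0.556, 0.437, 0.556, -0.437]
contact_force: [0.6, -0.5, -2.2]
finger_gap: 0.449
clock: 10.8
tool_pos: [466.4, -9.5, 120.3]
tcp_rot: [0.556, 0.437, 0.556, -0.437]
contact_force: [-0.2, 1.0, -2.9]
finger_gap: 0.444
clock: 11.2
tool_pos: [466.4, -9.4, 120.3]
tcp_rot: [0.556, 0.437, 0.556, -0.437]
contact_force: [-0.2, 0.3, -2.5]
finger_gap: 0.45
clock: 11.6
tool_pos: [466.4, -9.5, 120.3]
tcp_rot: [0.556, 0.437, 0.556, -0.437]
contact_force: [-0.1, -0.0, -2.0]
finger_gap: 0.447
[-0.03  0.3  -0.92] [0.021 0.02  0.033] [-0.000e+00 -3.891e+01 -4.000e+00 -1.881e+01  1.000e-02 -1.000e-02
 -0.000e+00]
[ 0.1  -0.02 -2.14] [ 0.017 -0.025 -0.012] [ 0.000e+00 -3.891e+01 -4.000e+00 -1.881e+01  1.000e-02 -1.000e-02
  0.000e+00]
[-0.36 -0.48 -1.48] [-0.019  0.039  0.012] [-0.000e+00 -3.891e+01 -4.000e+00 -1.881e+01  1.000e-02 -1.000e-02
  0.000e+00]
```

View pics/side6.png

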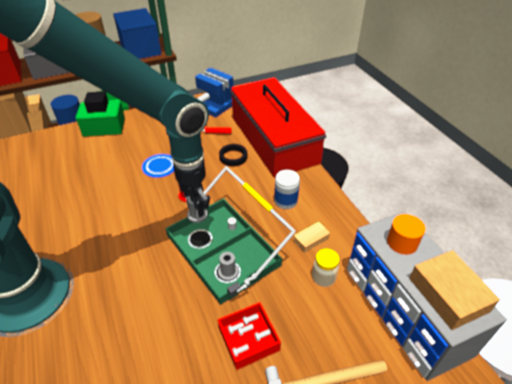

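The left bushing weighs about 2 N, or roughly 0.2 kg, so it is probably aluminium. I'll set it back on its mark.

```bash
python3 -m crank '[[[0,0.03,0,0,0],[0,0.06,0,0,0],[0,0.08,0,0,0],[0,0.09,0,0,0],[0,0.094,0,0,0],[0,0.097,0,0,0],[0,0.099,0,0,0],[0,0.099,0,0,0],[0,0.099,0,0,0]]]' 60
python3 -m crank '[[[0.5,0,0,0,0],[0.6,0,0,0,0],[0.8,0,0,0,0],[1,0,0,0,0],[1,0,0,0,0],[1,0,0,0,0],[1,0,0,0,0]]]'
python3 -m crank '[[[1,-0.03,0,0,0],[1,-0.07,0,0,0],[1,-0.11,0,0,0],[1,-0.11,0,0,0],[1,-0.11,0.005,0.05,0],[1,-0.11,0.002,0.1,0],[1,-0.11,0,0.14,0],[1,-0.11,0,0.14,0],[1,-0.11,0,0.14,0]]]'
python3 - <<'E'
from h import *
np.set_printoptions(precision=4,suppress=True)
for n in('side','top'):
    im=imaging.snapshot(n); cv2.imwrite(f"pics/{n}7.png",im[:,:,::-1])
    x=(120,150,190,150)
    c=im[x[1]:x[1]+x[3],x[0]:x[0]+x[2]]
    if n=='side':cv2.imwrite(f'pics/{n}7c.png',cv2.resize(c,None,fx=4 ,fy=4,interpolation=cv2.INTER_CUBIC)[:,:,::-1])
s=ctrl.state();print(s['tool_pos'],s['contact_force'],delta([500,-146,22]),tool())
E
```

```text
clock: 12.65
tool_pos: [466.8, -9.5, 21.8]
tcp_rot: [0.556, 0.437, 0.555, -0.437]
contact_force: [0.9, 0.8, -1.4]
finger_gap: 0.445
clock: 13.35
tool_pos: [466.3, -9.5, 21.2]
tcp_rot: [0.556, 0.437, 0.556, -0.437]
contact_force: [0.5, 0.6, 0.1]
finger_gap: 1.002
clock: 14.25
tool_pos: [498.7, -146.1, 130.5]
tcp_rot: [0.555, 0.438, 0.556, -0.438]
contact_force: [-0.0, -0.0, 0.9]
finger_gap: 0.998
[ 498.8158 -144.0145  130.7828] [0.2027 0.8887 0.8888] [0.1088 0.0008 0.0023] [[-0.0011  0.9715  0.2372]
 [ 0.0009  0.2372 -0.9715]
 [-1.     -0.0008 -0.0012]]
```

View pics/side7c.png

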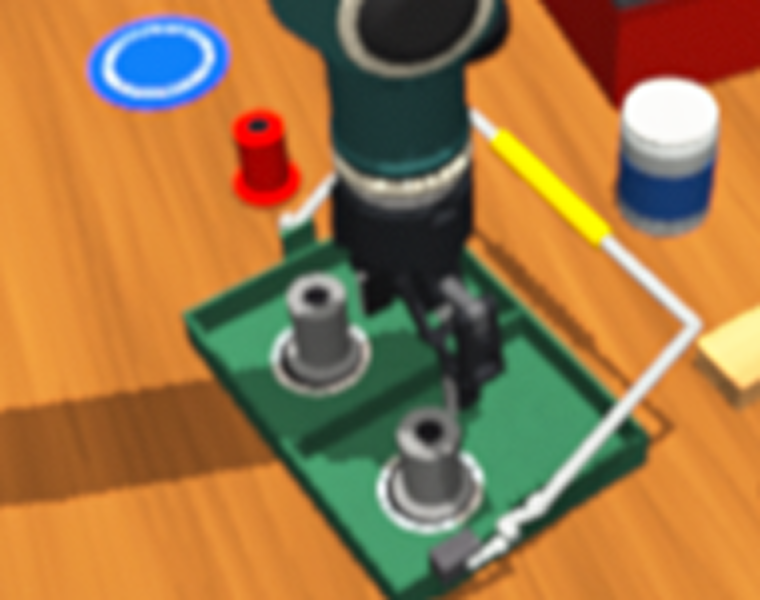

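The left bushing is back upright on its mark, with its top at (316,295) in the crop. Now the right one.

```bash
python3 -m crank '[[[1,0.03,0.001,0.001,0],[1,0.06,0.001,0.001,0],[1,0.08,0.001,0.001,0],[1,0.095,0.001,0.001,0],[1,0.103,0.001,0.001,0],[1,0.109,0.001,0.001,0],[1,0.109,0.001,0.001,0],[1,0.109,0.001,0.001,0]]]' 60
python3 -m crank '[[[0.7,0,0,0,0],[0.5,0,0,0,0],[0.4,0,0,0,0],[0.3,0,0,0,0],[0,0,0,0,0],[0,0,0,0,0],[0,0,0,0,0],[0,0,0,0,0],[0,0,0,0,0],[0,0,0,0,0]]]' 60
python3 -m crank '[[[0,-0.005,0,0,0],[0,-0.015,0,0,0],[0,-0.03,0,0,0],[0,-0.05,0,0,0],[0,-0.07,0,0,0],[0,-0.09,0,0,0],[0,-0.1,0,0,0],[0,-0.1,0,0,0],[0,-0.1,0,0,0],[0,-0.1,0,0,0],[0,-0.1,0,0,0]]]' 60
for i in 1 2 3 4; do python3 -m crank '[[[0,0,0,0,0],[0,0,0,0,0],[0,0,0,0,0],[0,0,0,0,0]]]' ; done
python3 - <<'E'
from h import *
for i in range(3):
  im=imaging.snapshot('side');s=ctrl.state();print(s['contact_force'].round(2),s['wrist_torque'].round(3))
cv2.imwrite("pics/side8.png",im[:,:,::-1])
E
```

```text
clock: 15.15
tool_pos: [501.1, -146.2, 22.9]
tcp_rot: [0.556, 0.437, 0.555, -0.437]
contact_force: [-0.4, 0.6, -0.2]
finger_gap: 0.997
clock: 16.15
tool_pos: [500.8, -146.6, 22.9]
tcp_rot: [0.556, 0.437, 0.555, -0.437]
contact_force: [-1.1, 0.1, 6.1]
finger_gap: 0.446
clock: 17.25
tool_pos: [499.8, -146.0, 121.3]
tcp_rot: [0.555, 0.437, 0.556, -0.437]
contact_force: [-0.1, 0.9, -4.8]
finger_gap: 0.445
clock: 17.65
tool_pos: [500.5, -146.2, 122.2]
tcp_rot: [0.556, 0.437, 0.556, -0.437]
contact_force: [-0.2, -0.4, -5.9]
finger_gap: 0.445
clock: 18.05
tool_pos: [500.5, -146.3, 122.3]
tcp_rot: [0.556, 0.437, 0.556, -0.437]
contact_force: [0.6, -0.7, -5.4]
finger_gap: 0.442
clock: 18.45
tool_pos: [500.5, -146.2, 122.2]
tcp_rot: [0.556, 0.437, 0.556, -0.437]
contact_force: [0.5, 0.6, -5.0]
finger_gap: 0.445
clock: 18.85
tool_pos: [500.5, -146.3, 122.3]
tcp_rot: [0.556, 0.437, 0.556, -0.437]
contact_force: [-0.6, -0.0, -4.9]
finger_gap: 0.439
[-0.11  0.57 -4.91] [-0.017 -0.014  0.049]
[ 0.29  0.01 -5.07] [-0.028 -0.016  0.04 ]
[ 0.27  1.45 -5.8 ] [ 0.034 -0.037  0.006]
```

View pics/side8.png

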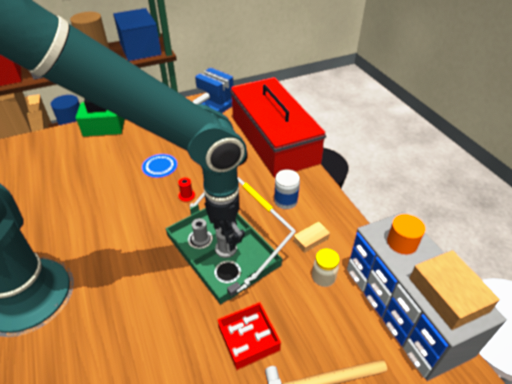

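The right bushing weighs about 5.3 N, or roughly 0.54 kg, so it is the steel one. Now I'll work out the pad centre and the move.

```bash
python3 - <<'E'
from h import *
np.set_printoptions(precision=4,suppress=True)
P=[]
for n,a in(('side','pics/side7.png'),('top','pics/top0.png')):
    im=cv2.imread(a)[:,:,::-1].copy()
    m=mask(im,(100,120,60),(125,255,255)); mm=np.zeros_like(m)
    r=(slice(145,185),slice(135,185)) if n=='side' else (slice(215,275),slice(100,160))
    mm[r]=m[r]; h=cv2.convexHull(cv2.findNonZero(mm));W=np.array([onz(n,*(p[0]),4)[:2] for p in h],np.float32)
    c,rad=cv2.minEnclosingCircle(W); M=cv2.fitEllipse(W);print(n,c,rad,M);P.append(M[0])
c=np.mean(P,0);print(c, delta([c[0],c[1],175]), ctrl.state()['q'])
E
```

```text
side (441.2215576171875, 350.0013732910156) 59.19335174560547 ((440.711669921875, 349.8913269042969), (116.05825805664062, 117.5071792602539), 167.9188690185547)
top (440.3426208496094, 357.3175048828125) 58.51606750488281 ((440.0977783203125, 357.13494873046875), (115.5140380859375, 116.62320709228516), 59.861080169677734)
[440.4047 353.5131] [-0.0528  0.0593 -0.4999] [ 0.5663  0.4439 -0.4239  1.9816  0.2573  0.7677 -1.3408]
```

```bash
python3 -m crank '[[[0,-0.02,0,0,0],[0,-0.04,0,0,0],[0,-0.053,0,0,0],[0,-0.053,0.003,-0.025,0],[0,-0.053,0.006,-0.05,0],[0,-0.053,0.009,-0.08,0],[0,-0.053,0.013,-0.11,0],[0,-0.053,0.017,-0.14,0],[0,-0.053,0.02,-0.17,0],[0,-0.053,0.024,-0.2,0],[0,-0.053,0.027,-0.23,0],[0,-0.053,0.031,-0.26,0],[0,-0.053,0.034,-0.29,0],[0,-0.053,0.038,-0.32,0],[0,-0.053,0.041,-0.35,0],[0,-0.053,0.044,-0.37,0],[0,-0.053,0.045,-0.38,0],[0,-0.053,0.045,-0.38,0]]]' 70
python3 - <<'E'
from h import *
np.set_printoptions(precision=4,suppress=True)
s=ctrl.state();print(s['q'],delta([440.4,353.5,175]))
E
```

```text
clock: 20.8
tool_pos: [454.3, 234.8, 175.2]
tcp_rot: [0.556, 0.437, 0.556, -0.436]
contact_force: [-0.2, -1.0, -5.1]
finger_gap: 0.445
[-0.0482  0.3791 -0.5952  1.9595  0.2716  0.8818 -2.1156] [ 0.0003  0.0147 -0.1186]
```

```bash
python3 -m crank '[[[0,0,0.003,-0.025,0],[0,0,0.007,-0.05,0],[0,0,0.01,-0.08,0],[0,0,0.013,-0.1,0],[0,0,0.014,-0.114,0],[0,0,0.015,-0.119,0],[0,0,0.015,-0.119,0],[0,0,0.015,-0.119,0],[0,0,0.015,-0.119,0],[0,0,0.015,-0.119,0],[0,0,0.015,-0.119,0],[0,0,0.015,-0.119,0]]]' 70
python3 - <<'E'
from h import *
np.set_printoptions(precision=4,suppress=True)
for n in('side','top'):
    im=imaging.snapshot(n); cv2.imwrite(f"pics/{n}9.png",im[:,:,::-1])
    print(blobs(mask(im,(22,120,90),(35,255,255))))
    if n=='side':
        c=im[90:290,90:290];cv2.imwrite(f'pics/side9c.png',cv2.resize(c,None,fx=3,fy=3,interpolation=cv2.INTER_CUBIC)[:,:,::-1])
s=ctrl.state();print(s['q'],s['tool_pos'],tool(),s['contact_force'],delta([440.4,353.5,175]))
E
```

```text
clock: 22.0
tool_pos: [441.4, 352.6, 175.3]
tcp_rot: [0.556, 0.437, 0.556, -0.437]
contact_force: [-0.7, -0.2, -5.5]
finger_gap: 0.443
[(np.int32(230), [243, 182, 30, 29], [257.2, 196.4]), (np.int32(81), [302, 230, 26, 15], [315.9, 236.5]), (np.int32(415), [316, 248, 24, 23], [327.1, 258.6]), (np.int32(264), [296, 365, 88, 19], [344.8, 373.7])]
[(np.int32(273), [322, 142, 19, 18], [331.1, 150.5]), (np.int32(196), [240, 172, 41, 13], [260.4, 178.2])]
[-0.2687  0.4696 -0.5948  1.8343  0.3208  0.9346 -2.3396] [441.372  352.7557 175.2822] [[ 0.      0.9719  0.2354]
 [-0.      0.2354 -0.9719]
 [-1.      0.      0.    ]] [ 0.7597 -0.0571 -5.6883] [ 0.0003 -0.0008 -0.001 ]
```

View pics/side9c.png

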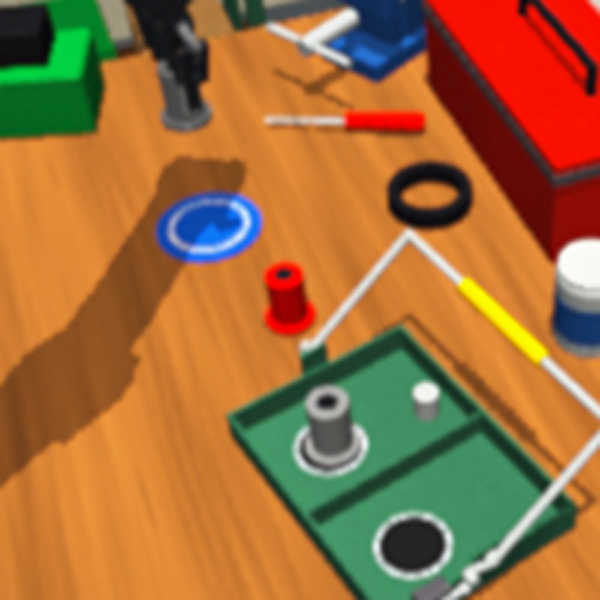

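View pics/top9.png

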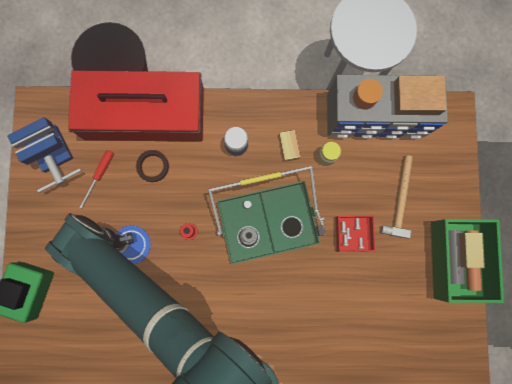

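```bash
python3 - <<'E'
from h import *
print(proj('side',np.array([441,353,156.])),proj('side',np.array([441,353,164.])),onz('side',90+186/3,90+112/3,160))
E
```

```text
[151.28791148 128.04896101] [150.84228939 125.96479058] [443.30440726 350.09188184 160.        ]
```

The held bushing's underside is about 155 mm above the bench and centred over the pad. The handle hasn't moved since it seated, and the other things are in place. Handing in.

```bash
python3 -m crank '[[[0,0,0,0,0],[0,0,0,0,0],[0,0,0,0,0],[0,0,0,0,0],[0,0,0,0,0]]]'; python3 -c "
from workcell import ctrl
print(abs(ctrl.state()['dq']).max()); print(ctrl.sign_off())"
```

```text
clock: 22.6
tool_pos: [441.3, 352.9, 175.2]
tcp_rot: [0.556, 0.437, 0.556, -0.437]
contact_force: [0.4, -0.3, -5.5]
finger_gap: 0.446
0.0013613718299546097
the job is handed in; nothing more can be done
None
```

The job is done and handed in at 22.6 s. The handle is home and the lighter bushing stands upright in the tote. The steel bushing is held still over the blue pad.

- **Handle:** I pushed it past the bump to its end stop, where the push reached about 43 N with the closed fingers before I backed off. The bar then measured tote x 122 mm and z 138 mm. That fits 1.35 rad if the hinge is at the tote's middle, which I inferred from the picture. Assuming the hinge 15 to 20 mm farther out would give about 1.26 to 1.28 instead, but then the measured bar length doesn't fit. The bar had not moved in the last pictures.
- **Weighing:** I lifted each bushing about 100 mm and held it for over 1.5 s. The left one read about 2 N (roughly 0.2 kg, aluminium) and went back upright on its mark. The right one read about 5.3 N (roughly 0.54 kg, steel).
- **Final hold:** The steel bushing's underside is about 155 mm above the bench, and the tool is vertical with the joints practically still. The tool stands at (441, 353) mm.
- **Disagreement:** The two cameras put the pad centre 7 mm apart in y (350 and 357 mm), so I aimed at the mean, 353.5 mm.
- **Other things:** The last pictures show the bystanders and the red look-alike in place.

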